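# Try two screw lids on a threaded neck gauge

### The job

One of these two white screw lids has a double liner and will not close. Try them on the threaded neck gauge, without forcing (the sprung neck may give a little, but never turn its pointer as far as the side marks, and do not press hard): leave the lid that turns fully home, its rim down on the gauge's shoulder, screwed on the gauge, and lay the one that stops short the right way up in the black reject pan. Leave the bottle, the cup and the spatula alone.

Things in the scene. Friction and masses are not known exactly. Their poses are not given: they have to be found in the camera images.
- lid_1_grip (a point): White ribbed plastic screw lid, skirt down: 68 mm across, 27 mm high to its flat top, on which stands a grip bar 54 long x 14 wide x 24 mm high. Point: on the lid's axis in the bar, 39 mm above the rim, 12 mm below the bar's top; x along the bar, z up. 0.09 to 0.14 kg. Either lid may hold the double liner (out of sight inside); that one stops on the gauge with a 3.5 mm gap under its rim.
- lid_2_grip (a point): The other white ribbed plastic screw lid, skirt down: 68 mm across, 27 mm high to its flat top, on which stands a grip bar 54 long x 14 wide x 24 mm high. Point: on the lid's axis in the bar, 39 mm above the rim, 12 mm below the bar's top; x along the bar, z up. 0.09 to 0.14 kg. Either lid may hold the double liner (out of sight inside); that one stops on the gauge with a 3.5 mm gap under its rim.
- lid_1_rim (a point): Centre of that lid's open lower rim, axes as above. Bore 59 mm; four round lugs 3.5 mm thick stick 4 mm inward at 0, 90, 180 and 270 deg from x, centred 8 mm above the rim.
- lid_2_rim (a point): The same point of the other lid, which is made alike.
- neck_seat (a point): Axis of the gauge's threaded steel neck at the level of its shoulder, a flat disc 80 mm across, 35 mm above the bench, on which a lid's rim sits when home (the lid's grip point is then 39 mm above this). z up, x towards the brass pointer. The right lid is home about 70 deg clockwise after the start (see neck_top) and tightens within 15 to 30 deg more; the wrong one stops sinking about 35 deg after it and tightens within 20 to 30 deg more (the neck's give included).
- neck_top (a point): Top of the neck, 20 mm above the shoulder, 48 mm diameter, coned to 43 at the top; axes as neck_seat. Right-hand four-start thread, lead 32 mm, play 1 mm, 56 mm over the ridges; the ridges' upper ends are at 0, 90, 180, 270 deg from x. Start: set a lid down with its x 15 deg anticlockwise of the neck's x (plus any quarter turns): its lugs rest on the ridges, rim 6 mm above the shoulder. Clockwise screws it down.
- neck (a joint): Twist of the neck in its base against a torsion spring, 1.0 N m per rad (rad; 0 free, anticlockwise from above positive, so tightening makes it negative). A brass pointer on the neck faces the white centre mark at 0; the side marks are at +-0.4 rad, the most allowed. Pressed lightly (2 to 8 N), lids run at under 0.16 N m; a jam climbs past 0.2.
- gauge: Fixed dark steel base of the gauge, 120 x 120 x 22 mm, origin under its centre; it carries the neck. z up, and x as the neck's at zero twist. Force between a lid and the gauge above 60 N counts as forcing.
- pan: Fixed shallow black reject pan, 170 (x) x 150 (y) x 28 mm, walls and floor 4 mm, origin at the underside's centre, z up.
- sauce_bottle: Bystander: yellow bottle with a red cap, 60 mm diameter, 180 mm high, origin under its centre.
- dressing_cup: Bystander: small steel cup, 72 mm across, 60 mm high, origin under its centre.
- spatula: Bystander: spatula lying flat on the bench beyond the gauge, origin beneath it, x along its length.
Mind the look-alikes: they are no part of the job. What is shaped like the part that bears lid_1_grip but green or turquoise is not meant. What is shaped like the pan but turquoise is not meant.

How it is judged (in metres and radians):
At the end, for the whole second after the job is handed in: One lid is screwed home on the gauge (rim within 1.8 mm of the shoulder, axis within 5 mm of the neck's, level within 0.08 rad); the other lies right way up (0.1 rad) on the reject pan's floor, its axis within 60 mm (x) and 50 mm (y) of the pan's centre ((((z of lid_1_grip in the frame of neck_seat between 0.035 and 0.0408 m and horizontal distance between lid_1_grip and neck_seat below 0.005 m and angle between lid_1_grip's own z axis and vertical below 0.08 rad) and (x of lid_2_grip in the frame of pan between -0.06 and 0.06 m and y of lid_2_grip in the frame of pan between -0.05 and 0.05 m and z of lid_2_grip in the frame of pan below 0.05 m and angle between lid_2_grip's own z axis and vertical below 0.1 rad)) or ((z of lid_2_grip in the frame of neck_seat between 0.035 and 0.0408 m and horizontal distance between lid_2_grip and neck_seat below 0.005 m and angle between lid_2_grip's own z axis and vertical below 0.08 rad) and (x of lid_1_grip in the frame of pan between -0.06 and 0.06 m and y of lid_1_grip in the frame of pan between -0.05 and 0.05 m and z of lid_1_grip in the frame of pan below 0.05 m and angle between lid_1_grip's own z axis and vertical below 0.1 rad)))); the robot touches nothing.
It fails at once if the neck is twisted past a side mark (0.4 rad) (value of joint neck below -0.4 rad or value of joint neck above 0.4 rad).
It fails at once if a lid is forced against the gauge with more than 60 N (contact force between any of lid_1, lid_2 and gauge above 60 N).
It fails at once if the bottle, the cup or the spatula is moved by more than 30 mm (distance of any of sauce_bottle, dressing_cup, spatula from where it was at the start of the episode above 0.03 m).
It also fails if it takes over 72 s, if anything falls off the work surface, if the arm or the gripper's body presses on something with over 40 N, if the wrist force passes 120 N, or if a joint passes its speed limit or range.

### The arm

A 6-joint arm with a two-finger parallel gripper is mounted at the origin on the work surface. World frame = base frame: x ahead of the robot, y to its left, z up, the work surface at z = 0. Lengths are in m, angles in degrees, forces in N, time in s.
With the tool pointing down it reaches from about 0.4 to 0.825 m from the base axis. Payload 7 kg.
Tool frame: the origin (TCP) lies at the centre of the arm's flange, where the gripper is bolted on; the fingertips stand 178 mm ahead of it and the grasp point (between the pads) lies 159 mm ahead of it; x points along the fingers, y is the direction in which the jaws open and shut, and the axes are right-handed (so a half turn about x gives the same grasp; the last joint's range is limited). The gripper opens to 88 mm and grips with 3 to 60 N. Pads are 19 mm wide; open, the fingers measure 130 mm over their backs; the gripper's body (78 mm by 193 mm) begins 47 mm behind the grasp point.
Start: joints at [80.105, 20.546, 0.682, 0, -70.136, -16.507], TCP at [0.3, 0.605, 0.405] pointing down, gripper open.
Joint ranges: [-176.03, 176.03], [-82.01, 121.73], [-58.28, 71.71], [-173.87, 95.51], [-174.79, -0.11], [-173.66, 173.66]. Speed limits (degrees/s): [136.94, 136.94, 172.46, 180, 180, 180].

### API

Orientations are given as [roll, pitch, yaw] about the fixed x, y, z axes, in that order (R = Rz(yaw) Ry(pitch) Rx(roll)).
In Python, from plant import ctrl gives the robot as it stands. The module is installed in compiled form; this text tells all that it offers.
- The arm moves only by the shell command python3 -m inch 'ROWS'. ROWS is JSON, one flat list of numbers, 7 for each row, row after row: the shift along the tool's x, y, z in m, then the turn, a rotation vector about the tool's x, y, z in degrees, then the finger opening in m, from 0 to 0.0876. In form: [dx, dy, dz, rx, ry, rz, hand, dx, dy, dz, rx, ry, rz, hand, ...]. A call has 1 to 20 rows; each row shifts and turns the pose as measured when the row begins, along the tool's axes as they then stand; what a row does not reach is not made up. A row lasts 1/8 s, in which the tool goes at most 62.5 mm and 10.7 degrees, less where a joint would pass 70% of its speed; a pose out of reach is approached as far as the arm can. A call with a gripper value outside its range is refused whole. The fingers move at their own pace and stop on an object; the grip force is fixed at half the most. Time passes only in rows, so rows that do not move let the fingers close. It gives the time, the measured TCP pose, the force and the opening at its end, in the units of the state.
- ctrl.get_obs(): the state, without advancing time (a new reading comes with each control period).
- ctrl.snapshot(name): name is "side" or "top"; returns a dict with "color" (420x560x3 uint8, red, green, blue), "depth" (420x560 float32, m along the optical axis (not along the pixel's ray), 0 where there is no reading), "K" (3x3 intrinsics, pixels), "k1" (the pictures are not rectified: a ray, as slopes to the right and down, at radius r is drawn at 1 + k1 r^2 times it, then the intrinsics apply), "position" and "attitude" of the camera in the world. Camera axes: x right, y up, looking along -z (the intrinsics and any distortion apply to the point x, -y, -z); pixel columns grow to the right and rows downward; lengths in m; the calibration is good to about 2 mm. A picture is of the moment at which its call begins.
- ctrl.close_job(): hands the job in, once; it reports no verdict.
The state is a dict: "clock": time; "joint_pos": joint angles; "qvel": joint speeds; "tau": joint torques, N m; "tool_pos": TCP position; "orientation": TCP orientation; "force": force on the tool from outside, world axes, zero at the start; "moment": the same for the moment, N m; "opening": finger opening in m.
Only numpy, scipy, OpenCV 4.12 (cv2) and the standard library are available. Lean on these libraries where they do the work, as an engineer would, in place of code of your own. Each camera call takes 0.05 s, during which the arm holds its last target.

## Working session

There is one attempt and no reset: what is moved stays moved. The work goes in short steps, Python scripts to look and compute and a shell command to move; the robot and the scene stay as the last step left them, time stands still between calls to the robot, and variables do not carry over. Pictures are saved under pics/ and viewed, and the job is handed in when it is done.

```bash
mkdir -p pics; ls; python3 - <<'E'
from plant import ctrl
import cv2
print(ctrl.get_obs())
for n in("side","top"):
    s=ctrl.snapshot(n)
    cv2.imwrite(f"pics/{n}0.png",s["color"][:,:,::-1])
    print(n,s["K"],s["k1"],s["position"],s["attitude"])
E
```

```text
pics
{'clock': 0.0, 'joint_pos': array([ 8.01056599e+01,  2.05919119e+01,  6.32504219e-01, -2.10525654e-02,
       -7.01339970e+01, -1.65056216e+01]), 'qvel': array([ 0.01758327, -0.02687944, -0.07713922, -0.02911299,  0.05367584,
       -0.04071215]), 'tau': array([ 1.85792938e-03, -5.82717919e+01,  2.93053794e+01,  6.99704424e+00,
        6.73410657e-03, -1.72020459e-04]), 'tool_pos': array([0.30005297, 0.60442354, 0.40370447]), 'orientation': array([  94.54436074,   89.90452103, -111.86277123]), 'force': array([-0.76415703,  0.67445425,  0.90129718]), 'moment': array([-0.00302123,  0.02989374, -0.02221276]), 'opening': 0.0875116805775207}
side [[431.70289681   0.         277.85526821]
 [  0.         431.70289681 207.14058799]
 [  0.           0.           1.        ]] -0.051527158822012496 [ 0.12165213 -0.77636808  0.92235875] [ 43.07499238  -0.09173593 -33.61335624]
top [[415.26272217   0.         270.45061606]
 [  0.         415.26272217 215.2338857 ]
 [  0.           0.           1.        ]] 0.01668581505595966 [ 0.38105047 -0.11347164  1.03605176] [ 1.07180792e+01  3.64239481e-02 -9.06361105e+01]
```

View pics/side0.png

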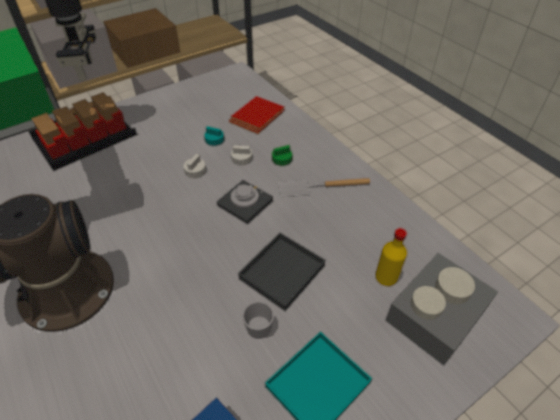

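View pics/top0.png

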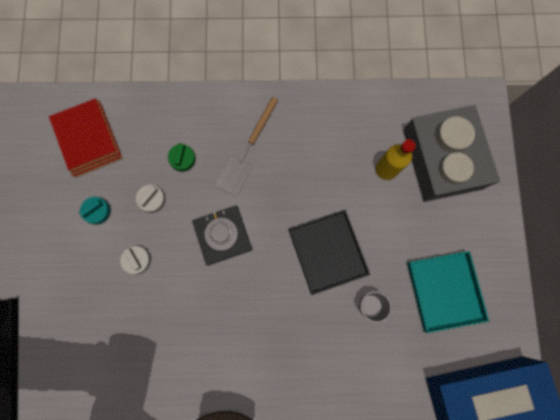

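The top view shows the following:
- **White lids:** (150,199) and (135,260).
- **Look-alike lids:** green at (181,157), turquoise at (95,210).
- **Gauge:** (221,234), with its pointer towards the upper left at (214,213).
- **Pan:** the black pan is at (328,252). The turquoise tray at (447,291) is not meant.

I choose the two white lids and the black pan, and will measure them in a close crop.

```bash
cat > h.py <<'E'
from plant import ctrl
import cv2, numpy as np
from scipy.spatial.transform import Rotation as Rn
def R(a): return Rn.from_euler('xyz',a,degrees=True).as_matrix()
def rays(s,uv):
    uv=np.asarray(uv,float).reshape(-1,1,2)
    n=cv2.undistortPoints(uv,s["K"],np.array([s["k1"],0,0,0,0.]),).reshape(-1,2)
    d=np.c_[n[:,0],-n[:,1],-np.ones(len(n))]
    return d@R(s["attitude"]).T
def plane(s,uv,z):
    d=rays(s,uv);p=np.array(s["position"])
    return p+d*((z-p[2])/d[:,2])[:,None]
def cloud(s):
    h,w=s["depth"].shape
    u,v=np.meshgrid(np.arange(w),np.arange(h))
    d=rays(s,np.c_[u.ravel(),v.ravel()])
    P=np.array(s["position"])+d*s["depth"].ravel()[:,None]
    return P.reshape(h,w,3)
def proj(s,P):
    q=(np.asarray(P,float).reshape(-1,3)-s["position"])@R(s["attitude"])
    x=np.c_[q[:,0]/-q[:,2],-q[:,1]/-q[:,2]]
    r2=(x**2).sum(1,keepdims=True); x=x*(1+s["k1"]*r2)
    return x@s["K"][:2,:2].T+s["K"][:2,2]
def crop(s,u0,u1,v0,v1,k,name):
    cv2.imwrite(name,cv2.resize(s["color"][v0:v1,u0:u1,::-1],None,fx=k,fy=k,interpolation=cv2.INTER_CUBIC))
def tool():
    o=ctrl.get_obs(); M=R(o["orientation"]); return o,M
E
python3 - <<'E'
from h import *
s=ctrl.snapshot("top"); crop(s,110,270,140,280,5,"pics/c1.png")
C=cloud(s)
def rep(n,m):
    P=C[m]; print(n,m.sum(),"med",np.median(P,0).round(4),"min",P.min(0).round(4),"max",P.max(0).round(4))
V,U=np.mgrid[:420,:560]
for n,(u,v) in {"A":(150,199),"B":(135,260)}.items():
    near=(np.hypot(U-u,V-v)<20)
    bar=near&(C[...,2]>.042); top=near&(C[...,2]>.022)&(C[...,2]<.034)
    rep(n+"bar",bar); rep(n+"top",top)
    P=C[bar][:,:2]; c=P.mean(0); w,e=np.linalg.eigh(np.cov((P-c).T)); a=np.degrees(np.arctan2(e[1,1],e[0,1]))
    (cx,cy),(bw,bh),ang=cv2.minAreaRect(P.astype(np.float32)*1000); print(c.round(4),"ang",a, (cx,cy,bw,bh,ang))
sh=(np.hypot(U-221,V-234)<34)
for a,b in((.047,.07),(.03,.04),(.018,.027)):
    m=sh&(C[...,2]>a)&(C[...,2]<b); rep(f"g{a}",m)
    print(cv2.minAreaRect(C[m][:,:2].astype(np.float32)*1000))
pm=(np.hypot(U-328,V-252)<60)&(C[...,2]>.018)&(C[...,2]<.04); rep("panrim",pm);print(cv2.minAreaRect(C[pm][:,:2].astype(np.float32)*1000))
print("bench",np.median(C[100:140,320:380,2]))
for n,uv in {"cup":(372,305),"bottle":(392,165),"spat":(234,177)}.items(): print(n,C[uv[1],uv[0]])
E
```

```text
Abar 154 med [0.6174 0.1848 0.0503] min [ 0.3811 -0.1135  0.0422] max [0.6431 0.2063 1.0361]
Atop 406 med [0.6166 0.1813 0.0269] min [0.5862 0.1523 0.0223] max [0.6527 0.2195 0.034 ]
[0.6079 0.1717] ang 51.50358081797971 (513.7181396484375, 32.321380615234375, 390.68121337890625, 52.8526725769043, 55.40306091308594)
Bbar 156 med [0.4658 0.2137 0.0507] min [ 0.3811 -0.1135  0.0434] max [0.4923 0.2341 1.0361]
Btop 443 med [0.4654 0.2106 0.027 ] min [0.4342 0.1825 0.0222] max [0.4997 0.249  0.0331]
[0.4625 0.2002] ang 74.17857728628792 (417.7122497558594, 65.2378921508789, 362.4339904785156, 42.0275764465332, 71.79232788085938)
g0.047 413 med [0.5253 0.006  0.0541] min [ 0.4986 -0.0203  0.0471] max [0.5524 0.0333 0.0597]
((525.3120727539062, 6.286296844482422), (53.72665786743164, 53.32052230834961), 1.9944437742233276)
g0.03 406 med [0.5205 0.003  0.0349] min [ 0.4863 -0.0332  0.0311] max [0.5756 0.0449 0.04  ]
((526.174560546875, 6.630695343017578), (78.36847686767578, 78.36531066894531), 62.284393310546875)
g0.018 1433 med [0.5209 0.0027 0.0219] min [ 0.4541 -0.0666  0.018 ] max [0.5982 0.0802 0.0269]
((526.0870971679688, 6.36627197265625), (119.94710540771484, 119.56259155273438), 18.568307876586914)
panrim 538 med [ 0.4835 -0.2657  0.0272] min [ 0.3574 -0.3532  0.0182] max [ 0.5829 -0.16    0.0371]
((455.6423645019531, -264.40008544921875), (224.14892578125, 150.80865478515625), 18.155961990356445)
bench 0.00024777708650258745
cup [ 0.35204379 -0.35884176  0.00389704]
bottle [ 0.67107044 -0.39732321  0.11197135]
spat [ 0.67788233 -0.02219774  0.00297868]
```

View pics/c1.png

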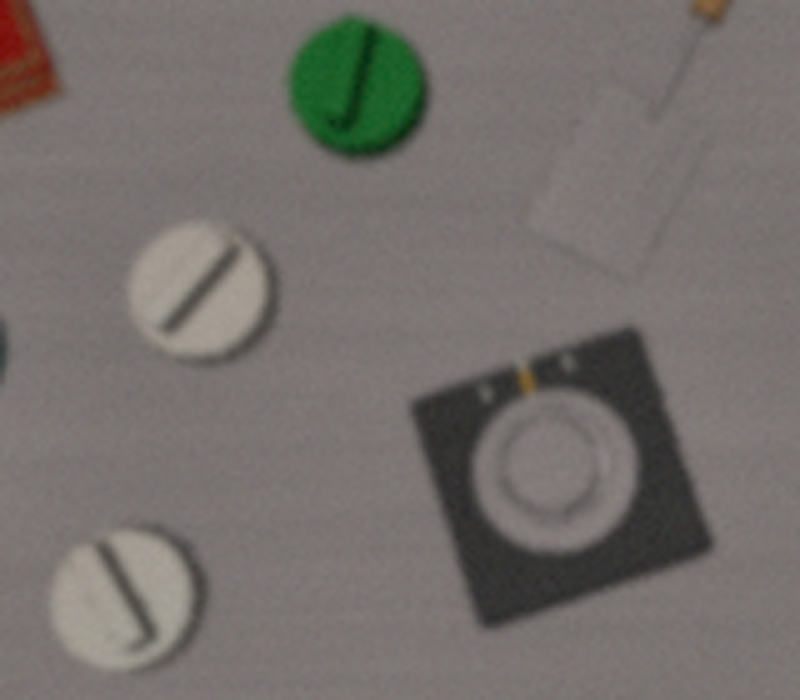

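```bash
python3 - <<'E'
from h import *
def mar(P): return [np.round(x,1) for x in cv2.minAreaRect(P[:,:2].astype(np.float32)*1000)]
for cam in("top","side"):
    s=ctrl.snapshot(cam);C=cloud(s);ok=(s["depth"]>0)
    X,Y,Z=C[...,0],C[...,1],C[...,2]
    for n,c in {"A":(.617,.184),"B":(.466,.212)}.items():
        near=ok&(np.hypot(X-c[0],Y-c[1])<.05)
        P=C[near&(Z>.044)&(Z<.06)]
        e=P[:,:2]-P[:,:2].mean(0);w,v=np.linalg.eigh(e.T@e)
        T=C[near&(Z>.046)&(Z<.07)]
        print(cam,n,len(P),mar(P),"pca",np.degrees(np.arctan2(v[1,1],v[0,1])).round(1),"ztop",np.percentile(P[:,2],[50,90]).round(4), "all",mar(C[near&(Z>.015)&(Z<.034)]))
    g=ok&(np.hypot(X-.526,Y-.0065)<.09)
    print("neck",mar(C[g&(Z>.048)&(Z<.06)]),"sh",mar(C[g&(Z>.031)&(Z<.039)&(np.hypot(X-.526,Y-.0065)<.045)]),"base",mar(C[g&(Z>.018)&(Z<.027)]))
    p=ok&(np.hypot(X-.475,Y+.265)<.125)&(Z>.02)&(Z<.034)&(np.hypot(X-.352,Y+.359)>.055)
    print("pan",mar(C[p]))
    print("cup",mar(C[ok&(np.hypot(X-.352,Y+.359)<.055)&(Z>.05)&(Z<.066)]))
E
```

```text
top A 141 [array([619.4, 186. ]), array([15.3, 52.9]), np.float64(52.2)] pca 141.6 ztop [0.0506 0.0526] all [array([619.6, 185.7]), array([67.3, 67.1]), np.float64(36.5)]
top B 147 [array([466.6, 215.9]), array([54.2, 14.9]), np.float64(32.4)] pca -148.5 ztop [0.0507 0.0532] all [array([465.8, 214.6]), array([64.1, 66.6]), np.float64(41.6)]
neck [array([525.6,   6.2]), array([53.8, 53. ]), np.float64(0.6)] sh [array([526.1,   6.3]), array([78.1, 78.4]), np.float64(62.0)] base [array([525.9,   6.5]), array([120.1, 119.7]), np.float64(18.7)]
pan [array([ 481.4, -256. ]), array([169.9, 151.1]), np.float64(18.2)]
cup [array([ 350.2, -353.6]), array([69.6, 69.6]), np.float64(42.9)]
side A 69 [array([619.1, 186.2]), array([19.8, 53.2]), np.float64(45.3)] pca 141.1 ztop [0.0496 0.0522] all [array([612.5, 175. ]), array([46.3, 68.2]), np.float64(61.8)]
side B 70 [array([469.3, 216. ]), array([58.7, 16.4]), np.float64(33.6)] pca -147.6 ztop [0.0499 0.0525] all [array([465.9, 212.3]), array([67.7, 65.6]), np.float64(55.6)]
neck [array([525.3,   6.9]), array([53.1, 52.4]), np.float64(28.2)] sh [array([523.3,   3.7]), array([73. , 77.8]), np.float64(56.7)] base [array([525.9,   6.1]), array([120.8, 120.4]), np.float64(18.7)]
pan [array([ 480. , -255.7]), array([172.7, 152.5]), np.float64(18.3)]
cup [array([ 349.9, -353.4]), array([71.4, 69.4]), np.float64(57.0)]
```

```bash
cat >> h.py <<'E'
def plan(g,yaw,off=.159):
    """g: world target of grasp point, yaw of tool y axis (deg), tool down -> tool-frame shift & turn"""
    o,M=tool(); c,sn=np.cos(np.radians(yaw)),np.sin(np.radians(yaw))
    x=np.array([0,0,-1.]);y=np.array([c,sn,0]);z=np.cross(x,y)
    T=np.array([x,y,z]).T
    rv=Rn.from_matrix(M.T@T).as_rotvec(degrees=True)
    tgt=np.array(g)+[0,0,off]
    d=M.T@(tgt-o["tool_pos"])
    yw=np.degrees(np.arctan2(M[1,1],M[0,1]))
    print("t",o["clock"],"shift mm",(d*1000).round(1),"turn",rv.round(2),"j6",o["joint_pos"][5].round(1),"yawY",yw.round(2),"F",o["force"].round(2),"M",o["moment"].round(3),"op",round(o["opening"],4),"gz",(o["tool_pos"][2]-off).round(4))
E
python3 - <<'E'
from h import *
plan((.4665,.2155,.048),-58)
plan((.4665,.2155,.048),122)
plan((.4665,.2155,.15),-58)
E
```

```text
t 0.25 shift mm [ 197.5  274.3 -322. ] turn [-5.84e+01  2.00e-02 -4.00e-02] j6 -16.5 yawY -116.4 F [-0.01  0.07 -0.12] M [ 0.018  0.    -0.048] op 0.0879 gz 0.2452
t 0.25 shift mm [ 197.5  274.3 -322. ] turn [ 1.216e+02 -5.000e-02 -2.000e-02] j6 -16.5 yawY -116.4 F [-0.01  0.07 -0.12] M [ 0.018  0.    -0.048] op 0.0879 gz 0.2452
t 0.25 shift mm [  95.5  274.4 -322. ] turn [-5.84e+01  2.00e-02 -4.00e-02] j6 -16.5 yawY -116.4 F [-0.01  0.07 -0.12] M [ 0.018  0.    -0.048] op 0.0879 gz 0.2452
```

```bash
python3 -m inch '[0,0.034,-0.04,0,0,0,0.044, 0,0.034,-0.04,0,0,0,0.044, 0,0.034,-0.04,0,0,0,0.044, 0,0.034,-0.04,0,0,0,0.044, 0,0.034,-0.04,0,0,0,0.044, 0,0.034,-0.04,0,0,0,0.044, 0,0.034,-0.04,0,0,0,0.044, 0.02,0.034,-0.04,0,0,0,0.044, 0.02,0,0,-10,0,0,0.044, 0.02,0,0,-10,0,0,0.044, 0.02,0,0,-10,0,0,0.044, 0.0,0,0,-10,0,0,0.044, 0,0,0,-10,0,0,0.044, 0,0,0,-8,0,0,0.044]'
python3 - <<'E'
from h import *
plan((.4665,.2155,.049),-58)
E
```

```text
clock: 2.0
tool_pos: [0.4699, 0.2051, 0.3218]
orientation: [124.9, 89.9, -21.7]
force: [-0.5, -0.2, -0.4]
opening: 0.0441
t 2.0 shift mm [113.8 -10.7  -2.8] turn [ 1.38 -0.05 -0.07] j6 77.7 yawY -56.62 F [-0.47 -0.21 -0.42] M [-0.078 -0.019  0.04 ] op 0.0441 gz 0.1628
```

```bash
python3 -m inch '[0,-0.0107,-0.003,1.4,0,0,0.044, 0.045,0,0,0,0,0,0.044, 0.03,0,0,0,0,0,0.044,0,0,0,0,0,0,0.044]'
python3 - <<'E'
from h import *
plan((.4665,.2155,.049),-58)
print(ctrl.get_obs()["joint_pos"].round(1))
s=ctrl.snapshot("top"); crop(s,80,260,140,320,4,"pics/c2.png")
E
```

```text
clock: 2.5
tool_pos: [0.4669, 0.2163, 0.2462]
orientation: [167.4, 89.8, 19.5]
force: [0.2, -0.1, 0.9]
opening: 0.0436
t 2.5 shift mm [38.2  0.4  0.9] turn [ 0.08 -0.22 -0.05] j6 75.2 yawY -57.92 F [ 0.21 -0.09  0.86] M [-0.057 -0.005 -0.01 ] op 0.0436 gz 0.0872
[ 46.8  14.9 -31.2   0.1 -43.7  75.2]
```

View pics/c2.png

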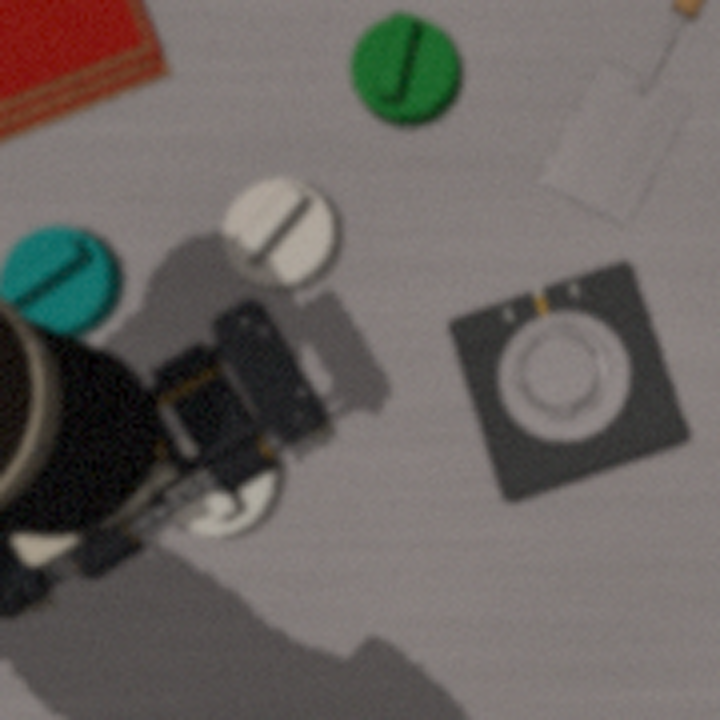

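```bash
python3 -m inch '[0.02,0,0,0,0,0,0.044, 0.017,0,0,0,0,0,0.044, 0,0,0,0,0,0,0.044, 0,0,0,0,0,0,0.01, 0,0,0,0,0,0,0.01, 0,0,0,0,0,0,0.01, 0,0,0,0,0,0,0.01]'
python3 - <<'E'
from h import *
plan((.4665,.2155,.049),-58)
E
```

```text
clock: 3.42
tool_pos: [0.4703, 0.2191, 0.2181]
orientation: [-176.2, 89.0, 36.0]
force: [0.1, 1.3, -1.1]
opening: 0.0137
t 3.425 shift mm [10.   1.   5.3] turn [ 0.18 -1.04  0.07] j6 75.2 yawY -57.82 F [ 0.07  1.26 -1.13] M [-0.092 -0.032 -0.039] op 0.0137 gz 0.0591
```

```bash
python3 -m inch '[0,0,0,0,0,0,0.044, 0,0,0,0,0,0,0.044, 0.003,0.001,0.005,0,-1,0,0.044, 0.007,0,0,0,0,0,0.044, 0.001,0,0,0,0,0,0.044]'
python3 - <<'E'
from h import *
plan((.4665,.2155,.049),-58)
E
```

```text
clock: 4.05
tool_pos: [0.4662, 0.2152, 0.2062]
orientation: [-44.0, 89.9, 168.1]
force: [0.1, 0.9, 0.6]
opening: 0.0435
t 4.05 shift mm [-1.8 -0.1 -0.4] turn [0.17 0.07 0.06] j6 75.6 yawY -57.83 F [0.07 0.91 0.58] M [-0.04  -0.052 -0.014] op 0.0435 gz 0.0472
```

```bash
python3 -m inch '[0,0,0,0,0,0,0.005, 0,0,0,0,0,0,0.005, 0,0,0,0,0,0,0.005, 0,0,0,0,0,0,0.005, -0.03,0,0,0,0,0,0.005, -0.05,0,0,0,0,0,0.005]'
python3 - <<'E'
from h import *
plan((.4665,.2155,.047),-58)
plan((.526,.0064,.14),-56.4)
s=ctrl.snapshot("side"); crop(s,130,290,70,230,4,"pics/c3.png")
E
```

```text
clock: 4.8
tool_pos: [0.4653, 0.2143, 0.2838]
orientation: [3.0, 89.4, -144.9]
force: [0.9, 0.6, -1.5]
opening: 0.0139
t 4.8 shift mm [77.8 -0.4 -2.5] turn [ 0.14  0.6  -0.03] j6 75.6 yawY -57.86 F [ 0.95  0.57 -1.52] M [ 0.096 -0.237  0.015] op 0.0139 gz 0.1248
t 4.8 shift mm [-14.4 208.4  59.3] turn [-1.46  0.6  -0.02] j6 75.6 yawY -57.86 F [ 0.95  0.57 -1.52] M [ 0.096 -0.237  0.015] op 0.0139 gz 0.1248
```

View pics/c3.png

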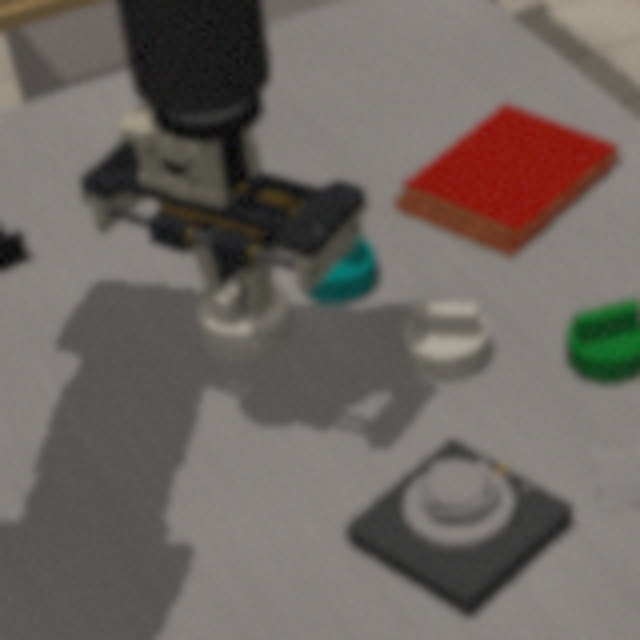

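```bash
python3 -m inch '[-0.003,0.05,0.0145,0,0,0,0.005, -0.003,0.05,0.0145,0,0,0,0.005, -0.003,0.05,0.0145,0,0,0,0.005, -0.003,0.05,0.0145,0,0,0,0.005, 0,0,0,-1.4,0.5,0,0.005, 0,0,0,0,0,0,0.005]'
python3 - <<'E'
from h import *
plan((.526,.0064,.11),-56.4)
E
```

```text
clock: 5.6
tool_pos: [0.5265, 0.0107, 0.3054]
orientation: [-178.5, 89.1, 35.3]
force: [-0.3, 1.1, -1.1]
opening: 0.0138
t 5.6 shift mm [36.4  3.3  3.4] turn [ 0.19 -0.9   0.02] j6 101.5 yawY -56.21 F [-0.32  1.12 -1.11] M [-0.105  0.056 -0.016] op 0.0138 gz 0.1464
```

```bash
python3 -m inch '[0.015,0.0033,0.0034,0.2,-0.9,0,0.005, 0.015,0,0,0,0,0,0.005, 0,0,0,0,0,0,0.005,0,0,0,0,0,0,0.005]'
python3 - <<'E'
from h import *
plan((.526,.0064,.11),-56.4)
for c,b in (("side",(190,300,110,220)),("top",(150,290,170,300))):
    s=ctrl.snapshot(c); crop(s,*b,5,f"pics/d_{c}.png")
E
```

```text
clock: 6.1
tool_pos: [0.5249, 0.0084, 0.272]
orientation: [-19.3, 89.8, -165.5]
force: [-0.7, 0.0, -1.4]
opening: 0.0138
t 6.1 shift mm [3.  2.3 0.2] turn [0.16 0.19 0.07] j6 101.4 yawY -56.24 F [-0.7   0.02 -1.37] M [-0.076 -0.065  0.004] op 0.0138 gz 0.113
```

View pics/d_side.png

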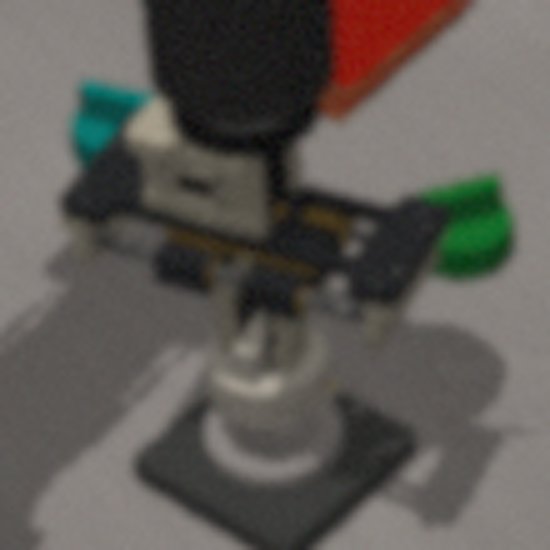

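View pics/d_top.png

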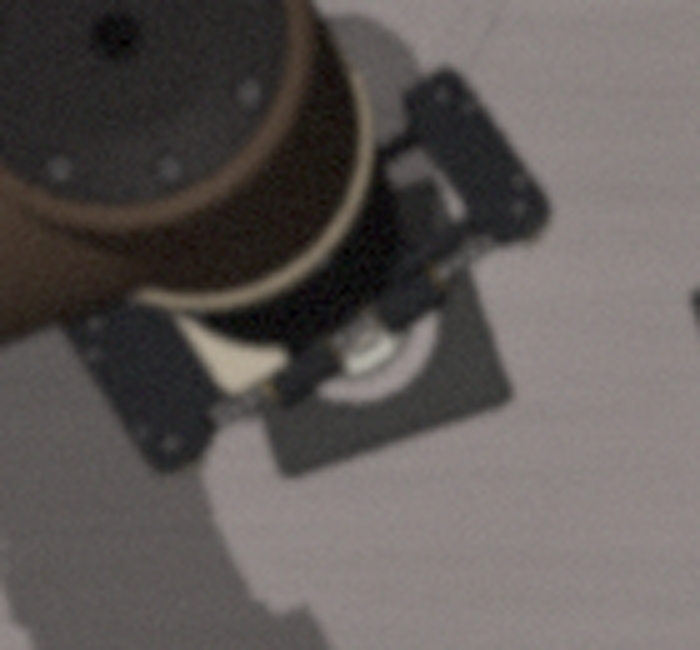

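```bash
python3 -m inch '[0.008,0.0023,0,0,0,0,0.005, 0.008,0,0,0,0,0,0.005, 0.002,0,0,0,0,0,0.005]'
python3 - <<'E'
from h import *
plan((.526,.0064,.0882),-56.4)
E
```

```text
clock: 6.58
tool_pos: [0.5262, 0.0063, 0.2538]
orientation: [-27.9, 89.9, -174.2]
force: [-1.4, 0.4, -0.1]
opening: 0.0136
t 6.575 shift mm [ 6.6 -0.2  0.1] turn [0.14 0.11 0.06] j6 101.7 yawY -56.26 F [-1.41  0.41 -0.15] M [ 0.104  0.561 -0.047] op 0.0136 gz 0.0948
```

```bash
for i in 1; do python3 -m inch '[0,0,0,0,0,0,0.005]'; done; python3 - <<'E'
from h import *
for i in range(1): plan((.526,.0064,.0882),-56.4)
E
python3 -m inch '[0.002,0,0,0,0,0,0.005]'; python3 -m inch '[0.002,0,0,0,0,0,0.005]'
python3 - <<'E'
from h import *
plan((.526,.0064,.0882),-56.4)
E
```

```text
clock: 6.7
tool_pos: [0.5261, 0.0062, 0.2535]
orientation: [-26.7, 89.9, -173.0]
force: [-0.5, 0.8, -0.6]
opening: 0.0138
t 6.7 shift mm [ 6.3 -0.2 -0. ] turn [0.13 0.13 0.07] j6 101.7 yawY -56.27 F [-0.54  0.82 -0.59] M [0.065 0.113 0.063] op 0.0138 gz 0.0945
clock: 6.82
tool_pos: [0.5262, 0.0062, 0.2516]
orientation: [-29.1, 89.9, -175.3]
force: [-1.3, 0.6, -0.2]
opening: 0.0139
clock: 6.95
tool_pos: [0.5261, 0.0063, 0.2496]
orientation: [-31.6, 89.9, -177.8]
force: [-0.7, 0.2, 0.7]
opening: 0.0138
t 6.95 shift mm [ 2.4 -0.2  0. ] turn [0.13 0.11 0.07] j6 101.7 yawY -56.27 F [-0.66  0.21  0.69] M [ 0.162  0.447 -0.024] op 0.0138 gz 0.0906
```

Small moves track well, so I'll feel for contact.

```bash
for i in 1; do python3 -m inch '[0.0015,0,0,0,0,0,0.005]'; done; python3 -m inch '[0.001,0,0,0,0,0,0.005]'; python3 -m inch '[0.0005,0,0,0,0,0,0.005]'
python3 - <<'E'
from h import *
plan((.526,.0064,.0882),-56.4)
E
```

```text
clock: 7.08
tool_pos: [0.5261, 0.0063, 0.248]
orientation: [-33.0, 89.9, -179.3]
force: [-0.6, -0.0, 0.4]
opening: 0.0137
clock: 7.2
tool_pos: [0.5262, 0.0063, 0.2471]
orientation: [-30.4, 89.9, -176.6]
force: [-2.4, 1.2, 5.4]
opening: 0.0142
clock: 7.32
tool_pos: [0.5262, 0.0063, 0.247]
orientation: [-26.5, 89.9, -172.8]
force: [-3.6, 1.5, 7.1]
opening: 0.0135
t 7.325 shift mm [-0.2 -0.2  0.1] turn [0.15 0.1  0.05] j6 101.7 yawY -56.25 F [-3.63  1.52  7.06] M [0.337 1.45  0.018] op 0.0135 gz 0.088
```

```bash
python3 -m inch '[0.0003,0,0,5,0,0,0.005]'; python3 -m inch '[0.0004,0,0,5,0,0,0.005]';
python3 - <<'E'
from h import *
plan((.526,.0064,.0882),-56.4)
E
python3 -m inch '[0.0004,0,0,5,0,0,0.005]'; python3 - <<'E'
from h import *
plan((.526,.0064,.0882),-56.4)
E
```

```text
clock: 7.45
tool_pos: [0.526, 0.0063, 0.247]
orientation: [-18.3, 89.9, -169.7]
force: [-3.5, 1.2, 5.4]
opening: 0.0137
clock: 7.58
tool_pos: [0.5257, 0.0062, 0.2469]
orientation: [-9.5, 89.8, -166.0]
force: [-3.5, -0.5, 3.0]
opening: 0.0138
t 7.575 shift mm [-0.3 -0.1 -0.3] turn [-10.08   0.16   0.04] j6 91.5 yawY -66.48 F [-3.49 -0.54  2.98] M [-0.036  1.532  0.114] op 0.0138 gz 0.0879
clock: 7.7
tool_pos: [0.5253, 0.0061, 0.2464]
orientation: [-7.4, 89.8, -169.0]
force: [-2.4, 1.5, -0.4]
opening: 0.0139
t 7.7 shift mm [-0.8 -0.  -0.8] turn [-15.25   0.21   0.06] j6 86.3 yawY -71.65 F [-2.44  1.47 -0.45] M [0.71  1.025 0.045] op 0.0139 gz 0.0874
```

```bash
python3 -m inch '[0.0012,0,0.0003,4,0,0,0.005]';python3 -m inch '[0.0010,0,0.0003,5,0,0,0.005]'; python3 - <<'E'
from h import *
plan((.526,.0064,.0882),-56.4)
E
```

```text
clock: 7.82
tool_pos: [0.525, 0.0062, 0.2457]
orientation: [-4.8, 89.8, -170.6]
force: [-3.9, 3.0, 11.3]
opening: 0.0139
clock: 7.95
tool_pos: [0.5248, 0.0064, 0.2456]
orientation: [-1.2, 89.8, -172.1]
force: [-6.0, 2.6, 13.3]
opening: 0.0142
t 7.95 shift mm [-1.6  0.1 -1.1] turn [-24.5    0.15   0.04] j6 77.0 yawY -80.9 F [-5.97  2.59 13.3 ] M [1.159 2.321 0.22 ] op 0.0142 gz 0.0866
```

```bash
python3 -m inch '[0.0002,0,0.0006,5,0,0,0.005]'; python3 - <<'E'
from h import *
plan((.526,.0064,.0882),-56.4)
E
```

```text
clock: 8.07
tool_pos: [0.5242, 0.0065, 0.2456]
orientation: [-11.4, 89.9, 172.6]
force: [0.4, 2.6, -1.4]
opening: 0.0136
t 8.075 shift mm [-1.6  0.3 -1.8] turn [-29.66   0.11   0.05] j6 71.9 yawY -86.06 F [ 0.39  2.6  -1.4 ] M [ 1.004  0.292 -0.025] op 0.0136 gz 0.0866
```

```bash
python3 -m inch '[0.0009,0,0,5,0,0,0.005]'; python3 - <<'E'
from h import *
plan((.526,.0064,.0882),-56.4)
E
python3 -m inch '[0.0005,0,0,5,0,0,0.005]'; python3 - <<'E'
from h import *
plan((.526,.0064,.0882),-56.4)
E
```

```text
clock: 8.2
tool_pos: [0.5242, 0.0067, 0.2449]
orientation: [-20.7, 89.9, 158.1]
force: [-1.5, 1.8, -0.7]
opening: 0.0138
t 8.2 shift mm [-2.4  0.3 -1.8] turn [-34.82   0.08   0.06] j6 66.7 yawY -91.22 F [-1.49  1.79 -0.66] M [0.493 0.574 0.027] op 0.0138 gz 0.0859
clock: 8.32
tool_pos: [0.5241, 0.0069, 0.2442]
orientation: [-26.8, 89.9, 146.8]
force: [-1.2, 1.0, -1.9]
opening: 0.0136
t 8.325 shift mm [-3.   0.3 -1.9] turn [-40.     0.08   0.08] j6 61.5 yawY -96.4 F [-1.24  0.98 -1.9 ] M [ 0.684  0.413 -0.018] op 0.0136 gz 0.0852
```

```bash
python3 -m inch '[0.0006,0,0,5,0,0,0.005]'; python3 -m inch '[0.0006,0,0,5,0,0,0.005]'; python3 - <<'E'
from h import *
plan((.526,.0064,.0882),-56.4)
E
python3 -m inch '[0.0005,0,0,5,0,0,0.005]'; python3 - <<'E'
from h import *
plan((.526,.0064,.0882),-56.4)
E
```

```text
clock: 8.45
tool_pos: [0.5241, 0.0071, 0.2436]
orientation: [-31.3, 89.9, 137.1]
force: [-1.3, 2.0, 1.5]
opening: 0.0139
clock: 8.57
tool_pos: [0.5241, 0.0072, 0.2432]
orientation: [-30.9, 89.9, 132.4]
force: [-3.5, 1.9, 5.9]
opening: 0.0139
t 8.575 shift mm [-4.   0.2 -2.1] turn [-50.32   0.07   0.1 ] j6 51.2 yawY -106.72 F [-3.46  1.86  5.94] M [0.83  1.391 0.125] op 0.0139 gz 0.0842
clock: 8.7
tool_pos: [0.524, 0.0074, 0.2429]
orientation: [-29.5, 89.9, 128.6]
force: [-2.6, 2.8, 0.3]
opening: 0.0138
t 8.7 shift mm [-4.3  0.2 -2.2] turn [-55.47   0.07   0.11] j6 46.0 yawY -111.87 F [-2.6   2.76  0.32] M [0.942 0.994 0.102] op 0.0138 gz 0.0839
```

```bash
python3 -m inch '[0.0006,0,0,5,0,0,0.005]'; python3 -m inch '[0.0006,0,0,5,0,0,0.005]'; python3 - <<'E'
from h import *
plan((.526,.0064,.0882),-56.4)
for c,b in (("side",(190,300,110,220)),("top",(150,290,170,300))):
    s=ctrl.snapshot(c); crop(s,*b,5,f"pics/e_{c}.png")
E
```

```text
clock: 8.82
tool_pos: [0.524, 0.0076, 0.2423]
orientation: [-39.4, 89.9, 113.6]
force: [-0.1, 1.4, -0.7]
opening: 0.0139
clock: 8.95
tool_pos: [0.5242, 0.0078, 0.2418]
orientation: [-50.5, 89.8, 97.3]
force: [-0.1, 0.9, -1.5]
opening: 0.014
t 8.95 shift mm [-5.4  0.2 -2.3] turn [-6.58e+01  2.00e-02  1.60e-01] j6 35.7 yawY -122.2 F [-0.11  0.88 -1.49] M [0.239 0.142 0.037] op 0.014 gz 0.0828
```

View pics/e_side.png

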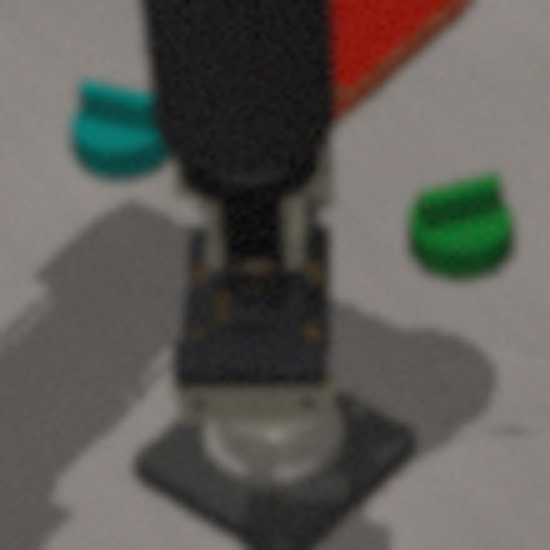

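View pics/e_top.png

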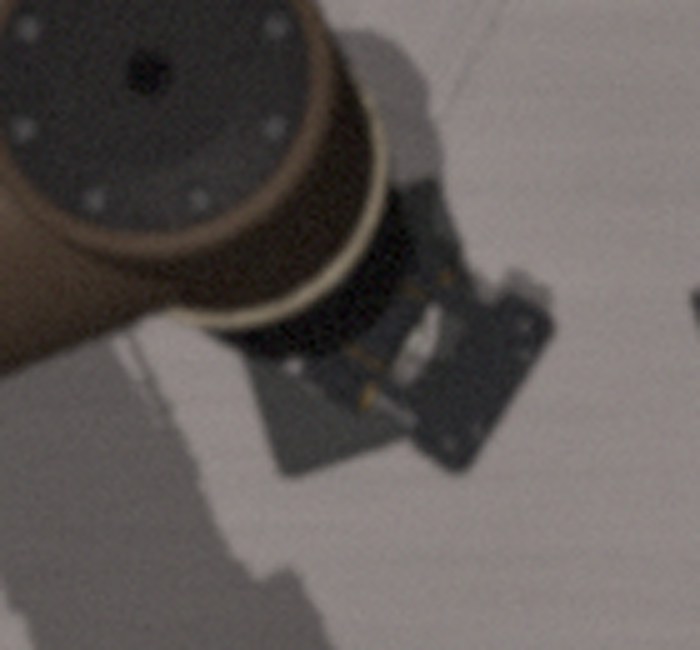

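```bash
python3 -m inch '[0.0008,0,0,5,0,0,0.005]'; python3 -m inch '[0.0005,0,0,4,0,0,0.005]'; python3 - <<'E'
from h import *
plan((.526,.0064,.0882),-56.4)
E
python3 -m inch '[0.0002,0,0,3,0,0,0.005]'; python3 - <<'E'
from h import *
plan((.526,.0064,.0882),-56.4)
E
```

```text
clock: 9.18
tool_pos: [0.5243, 0.0079, 0.241]
orientation: [-53.7, 89.8, 89.2]
force: [-2.5, 1.8, 5.6]
opening: 0.0135
clock: 9.3
tool_pos: [0.5244, 0.008, 0.241]
orientation: [-53.9, 89.8, 85.1]
force: [-5.2, 2.4, 8.7]
opening: 0.0137
t 9.3 shift mm [-6.2  0.1 -2.3] turn [-74.63  -0.     0.17] j6 26.8 yawY -131.03 F [-5.22  2.42  8.69] M [0.899 1.887 0.116] op 0.0137 gz 0.082
clock: 9.43
tool_pos: [0.5245, 0.0081, 0.2411]
orientation: [-61.8, 89.8, 74.2]
force: [-1.2, 0.3, 0.7]
opening: 0.014
t 9.425 shift mm [-6.1  0.2 -2.3] turn [-7.759e+01 -3.000e-02  1.800e-01] j6 23.9 yawY -133.99 F [-1.18  0.29  0.71] M [0.382 0.309 0.033] op 0.014 gz 0.0821
```

```bash
for k in 1; do python3 -m inch '[0.0003,0,0,3,0,0,0.005]'; python3 -m inch '[0.0002,0,0,3,0,0,0.005]'; done; python3 - <<'E'
from h import *
plan((.526,.0064,.0882),-56.4)
E
python3 -m inch '[0.0001,0,0,3,0,0,0.005]'; python3 - <<'E'
from h import *
plan((.526,.0064,.0882),-56.4)
E
```

```text
clock: 9.55
tool_pos: [0.5246, 0.0082, 0.241]
orientation: [-64.4, 89.8, 68.6]
force: [-2.5, 1.3, 2.0]
opening: 0.0137
clock: 9.68
tool_pos: [0.5248, 0.0083, 0.2411]
orientation: [-68.5, 89.8, 61.6]
force: [-0.6, 1.6, 0.7]
opening: 0.0139
t 9.675 shift mm [-6.1  0.3 -2.3] turn [-8.347e+01 -8.000e-02  2.100e-01] j6 18.0 yawY -139.87 F [-0.57  1.56  0.67] M [0.472 0.391 0.066] op 0.0139 gz 0.0821
clock: 9.8
tool_pos: [0.5248, 0.0084, 0.241]
orientation: [-67.9, 89.8, 59.3]
force: [-1.2, 2.1, -0.9]
opening: 0.014
t 9.8 shift mm [-6.2  0.2 -2.3] turn [-8.642e+01 -8.000e-02  2.200e-01] j6 15.0 yawY -142.82 F [-1.25  2.09 -0.9 ] M [0.511 0.406 0.044] op 0.014 gz 0.082
```

```bash
python3 -m inch '[0.0002,0,0,3,0,0,0.005]'; python3 - <<'E'
from h import *
plan((.526,.0064,.0882),-56.4)
E
python3 -m inch '[0.0002,0,0,3,0,0,0.005]'; python3 - <<'E'
from h import *
plan((.526,.0064,.0882),-56.4)
E
python3 -m inch '[0.0002,0,0,2,0,0,0.005]'; python3 - <<'E'
from h import *
plan((.526,.0064,.0882),-56.4)
E
```

```text
clock: 9.93
tool_pos: [0.5249, 0.0084, 0.241]
orientation: [-68.1, 89.8, 56.1]
force: [-1.7, 1.7, 1.4]
opening: 0.0141
t 9.925 shift mm [-6.2  0.2 -2.3] turn [-89.36  -0.1    0.23] j6 12.1 yawY -145.76 F [-1.72  1.73  1.41] M [0.338 0.601 0.109] op 0.0141 gz 0.082
clock: 10.05
tool_pos: [0.525, 0.0085, 0.241]
orientation: [-68.1, 89.8, 53.2]
force: [-2.0, 1.3, 1.8]
opening: 0.0136
t 10.05 shift mm [-6.2  0.2 -2.3] turn [-92.29  -0.1    0.23] j6 9.1 yawY -148.69 F [-1.98  1.3   1.82] M [0.454 0.661 0.142] op 0.0136 gz 0.082
clock: 10.18
tool_pos: [0.525, 0.0086, 0.241]
orientation: [-68.2, 89.8, 51.2]
force: [-1.1, 1.9, 3.0]
opening: 0.0137
t 10.175 shift mm [-6.2  0.2 -2.4] turn [-94.24  -0.11   0.23] j6 7.2 yawY -150.64 F [-1.06  1.94  2.97] M [0.472 0.843 0.141] op 0.0137 gz 0.082
```

```bash
python3 -m inch '[0,0,0,3,0,0,0.005]'; python3 - <<'E'
from h import *
plan((.526,.0064,.0882),-56.4)
E
python3 -m inch '[0,0,0,3,0,0,0.005]'; python3 - <<'E'
from h import *
plan((.526,.0064,.0882),-56.4)
s=ctrl.snapshot("top"); crop(s,180,260,200,270,8,f"pics/f_top.png")
E
```

```text
clock: 10.3
tool_pos: [0.525, 0.0087, 0.241]
orientation: [-64.3, 89.8, 52.1]
force: [-1.1, 1.2, -1.0]
opening: 0.0138
t 10.3 shift mm [-6.2  0.1 -2.5] turn [-97.23  -0.1    0.24] j6 4.2 yawY -153.63 F [-1.1   1.25 -1.02] M [0.681 0.604 0.224] op 0.0138 gz 0.082
clock: 10.42
tool_pos: [0.525, 0.0087, 0.241]
orientation: [-61.7, 89.8, 51.7]
force: [-1.6, 2.1, 0.4]
opening: 0.0139
t 10.425 shift mm [-6.2 -0.  -2.5] turn [-1.0024e+02 -1.0000e-01  2.4000e-01] j6 1.1 yawY -156.64 F [-1.56  2.05  0.37] M [0.568 0.529 0.227] op 0.0139 gz 0.082
```

View pics/f_top.png

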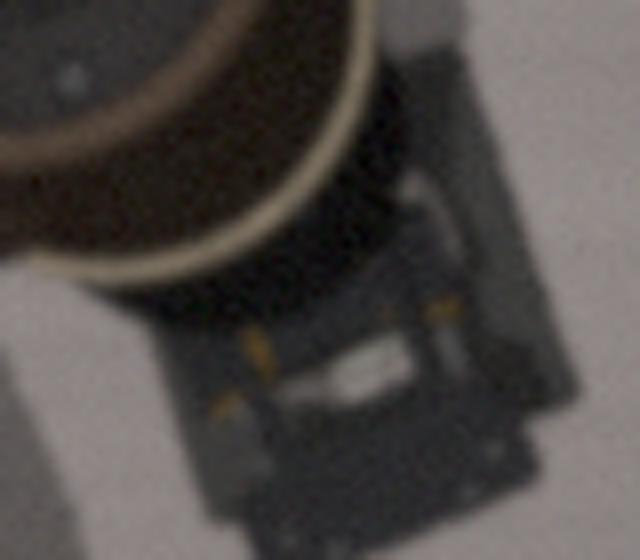

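Tight at 100° with 0.22 N m, and the lid sank 6.2 mm to the shoulder, so this is the right lid. I'll release it, lift and inspect.

```bash
python3 -m inch '[0,0,0,0,0,0,0.044, 0,0,0,0,0,0,0.044, 0,0,0,0,0,0,0.044, -0.02,0,0,0,0,0,0.044, -0.04,0,0,0,0,0,0.044, -0.04,0,0,0,0,0,0.044, 0,0.0,-0.05,0,0,0,0.044, 0,0,-0.05,0,0,0,0.044, 0,0,-0.05,0,0,0,0.044]'
python3 - <<'E'
from h import *
plan((.619,.186,.049),-128.5)
def mar(P): return [np.round(x,1) for x in cv2.minAreaRect(P[:,:2].astype(np.float32)*1000)]
for cam,b in (("top",(110,270,140,280)),("side",(160,320,80,230))):
    s=ctrl.snapshot(cam);crop(s,*b,5,f"pics/g_{cam}.png");C=cloud(s);ok=(s["depth"]>0)
    X,Y,Z=C[...,0],C[...,1],C[...,2]
    g=ok&(np.hypot(X-.526,Y-.0065)<.045)
    m=g&(Z>.056)&(Z<.066); print("lidtop",m.sum(),np.median(Z[m]),mar(C[m])); b=g&(Z>.078)&(Z<.1); print("bar",b.sum(),np.median(Z[b]),mar(C[b]))
    m=g&(Z>.045)&(Z<.066);print(mar(C[m]))
E
```

```text
clock: 11.6
tool_pos: [0.5869, -0.1298, 0.3461]
orientation: [-92.7, 89.5, 21.3]
force: [0.8, 0.8, 0.7]
opening: 0.044
t 11.6 shift mm [ 139.3 -156.5  275.6] turn [-27.53  -0.14   0.46] j6 18.0 yawY -156.03 F [0.82 0.82 0.69] M [ 0.097 -0.123  0.021] op 0.044 gz 0.1871
lidtop 465 0.06183407708097488 [array([526.3,   5.2]), array([67.1, 66.3]), np.float64(19.5)]
bar 149 0.08552112650646948 [array([526.4,   5.3]), array([14.4, 53.2]), np.float64(37.7)]
[array([525.7,   4.9]), array([68.2, 66.7]), np.float64(22.7)]
lidtop 208 0.06092909840506472 [array([526.3,   1.5]), array([69. , 63.6]), np.float64(6.1)]
bar 93 0.08446898492990162 [array([526.9,   6.5]), array([18.6, 54.6]), np.float64(38.7)]
[array([526.1,   1.4]), array([69.5, 63.6]), np.float64(6.1)]
```

View pics/g_top.png

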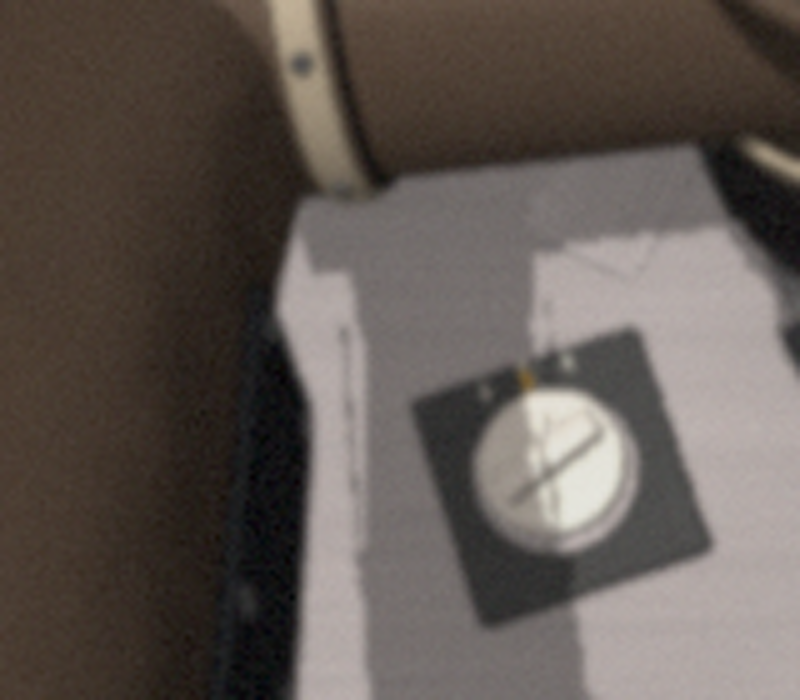

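View pics/g_side.png

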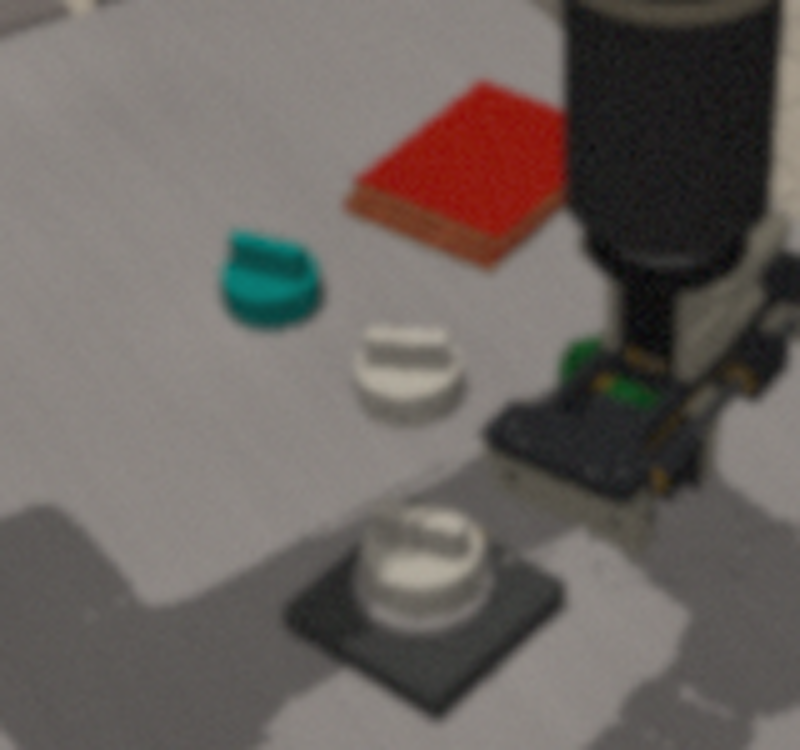

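```bash
python3 -m inch '[0,-0.026,0.046,0,0,0,0.044, 0,-0.026,0.046,0,0,0,0.044, 0,-0.026,0.046,0,0,0,0.044, 0,-0.026,0.046,0,0,0,0.044, 0,-0.026,0.046,0,0,0,0.044, 0,-0.026,0.046,0,0,0,0.044, 0,0,0,-10,0,0,0.044, 0,0,0,-10,0,0,0.044, 0,0,0,-7.5,0,0,0.044]'
python3 - <<'E'
from h import *
plan((.619,.186,.047),-128.5)
E
```

```text
clock: 12.82
tool_pos: [0.6198, 0.194, 0.3443]
orientation: [-121.1, 89.6, 20.9]
force: [0.6, -0.4, 0.0]
opening: 0.0441
t 12.825 shift mm [138.2   7.6  -3.9] turn [ 0.52 -0.18  0.31] j6 17.4 yawY -127.98 F [ 0.61 -0.36  0.05] M [0.006 0.091 0.037] op 0.0441 gz 0.1853
```

```bash
python3 -m inch '[0.03,0.0076,-0.004,0.5,0,0,0.044, 0.04,0,0,0,0,0,0.044, 0.03,0,0,0,0,0,0.044, 0,0,0,0,0,0,0.044, 0,0,0,0,0,0,0.044]'
python3 - <<'E'
from h import *
plan((.619,.186,.047),-128.5)
E
```

```text
clock: 13.45
tool_pos: [0.6188, 0.1874, 0.2438]
orientation: [-118.9, 89.4, 22.9]
force: [0.6, 0.4, -0.3]
opening: 0.0439
t 13.45 shift mm [37.7  1.3 -0.8] turn [ 0.33 -0.27  0.48] j6 17.6 yawY -128.16 F [ 0.57  0.37 -0.27] M [ 0.012 -0.002 -0.014] op 0.0439 gz 0.0848
```

```bash
python3 -m inch '[0.01,0.0013,-0.0008,0.3,-0.3,0.5,0.044, 0.01,0,0,0,0,0,0.044, 0.007,0,0,0,0,0,0.044,0.005,0,0,0,0,0,0.044,0.003,0,0,0,0,0,0.044]'
python3 - <<'E'
from h import *
plan((.619,.186,.047),-128.5)
E
```

```text
clock: 14.08
tool_pos: [0.6195, 0.1863, 0.2096]
orientation: [-102.0, 89.8, 39.5]
force: [0.4, -0.1, 0.6]
opening: 0.0438
t 14.075 shift mm [3.6 0.6 0.2] turn [ 0.03 -0.04  0.21] j6 17.6 yawY -128.47 F [ 0.37 -0.14  0.56] M [-0.023  0.047 -0.   ] op 0.0438 gz 0.0506
```

```bash
python3 -m inch '[0.0025,0.0006,0,0,0,0,0.044, 0,0,0,0,0,0,0.005, 0,0,0,0,0,0,0.005, 0,0,0,0,0,0,0.005, 0,0,0,0,0,0,0.005]'
python3 - <<'E'
from h import *
plan((.619,.186,.047),-128.5)
E
python3 -m inch '[-0.03,0,0,0,0,0,0.005, -0.05,0,0,0,0,0,0.005, -0.05,0,0,0,0,0,0.005,-0.03,0,0,0,0,0,0.005]'
python3 - <<'E'
from h import *
plan((.481,-.256,.15),-128.5)
E
```

```text
clock: 14.7
tool_pos: [0.6194, 0.186, 0.2073]
orientation: [-104.3, 89.7, 37.2]
force: [-0.4, -0.3, -1.0]
opening: 0.0135
t 14.7 shift mm [1.3 0.2 0.3] turn [ 0.04 -0.06  0.25] j6 17.6 yawY -128.46 F [-0.44 -0.26 -0.95] M [ 0.121 -0.141  0.003] op 0.0135 gz 0.0483
clock: 15.2
tool_pos: [0.6178, 0.185, 0.3675]
orientation: [56.9, 89.7, -161.6]
force: [-0.2, 0.2, -2.0]
opening: 0.0142
t 15.2 shift mm [  59.8  430.  -167.7] turn [-0.01  0.15 -0.24] j6 17.6 yawY -128.51 F [-0.24  0.24 -1.95] M [ 0.091 -0.125  0.02 ] op 0.0142 gz 0.2085
```

```bash
python3 -m inch '[0,0.048,-0.0186,0,0,0,0.005, 0,0.048,-0.0186,0,0,0,0.005, 0,0.048,-0.0186,0,0,0,0.005, 0,0.048,-0.0186,0,0,0,0.005, 0,0.048,-0.0186,0,0,0,0.005, 0,0.048,-0.0186,0,0,0,0.005, 0,0.048,-0.0186,0,0,0,0.005, 0,0.048,-0.0186,0,0,0,0.005, 0,0.046,-0.0186,0,0,0,0.005, 0,0,0,0,0,0,0.005]'
python3 - <<'E'
from h import *
plan((.481,-.256,.0525),-128.5)
E
```

```text
clock: 16.45
tool_pos: [0.4751, -0.2679, 0.3701]
orientation: [-55.1, 89.9, 86.5]
force: [0.3, 0.9, -1.4]
opening: 0.0137
t 16.45 shift mm [158.6 -12.7   2.6] turn [0.11 0.07 0.1 ] j6 60.6 yawY -128.39 F [ 0.3   0.95 -1.43] M [ 0.054 -0.011 -0.028] op 0.0137 gz 0.2111
```

```bash
python3 -m inch '[0.04,-0.0127,0.0026,0,0,0,0.005, 0.04,0,0,0,0,0,0.005, 0.03,0,0,0,0,0,0.005, 0.02,0,0,0,0,0,0.005, 0,0,0,0,0,0,0.005, 0,0,0,0,0,0,0.005]'
python3 - <<'E'
from h import *
plan((.481,-.256,.0525),-128.5)
s=ctrl.snapshot("side"); crop(s,200,350,190,320,5,"pics/k.png")
E
```

```text
clock: 17.2
tool_pos: [0.4817, -0.2544, 0.2381]
orientation: [-104.0, 89.8, 37.5]
force: [0.1, -1.1, -0.8]
opening: 0.0139
t 17.2 shift mm [26.6  1.8 -0.5] turn [ 0.08 -0.05  0.2 ] j6 59.0 yawY -128.42 F [ 0.1  -1.15 -0.78] M [ 0.002 -0.009  0.019] op 0.0139 gz 0.0791
```

View pics/k.png

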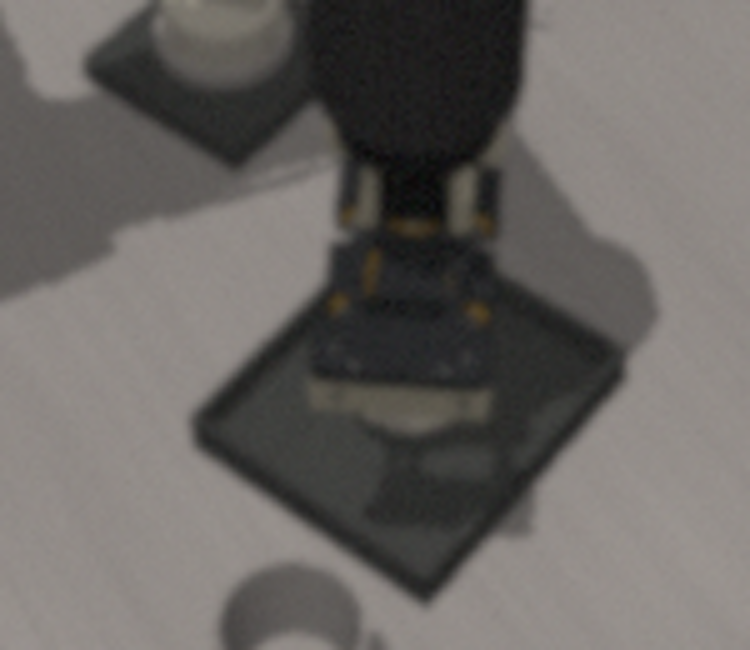

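```bash
python3 -m inch '[0.009,0,0,0,0,0,0.005, 0.008,0,0,0,0,0,0.005, 0.004,0,0,0,0,0,0.005, 0.0025,0,0,0,0,0,0.005]';python3 -m inch '[0.001,0,0,0,0,0,0.005]'
python3 - <<'E'
from h import *
plan((.481,-.256,.0525),-128.5)
E
```

```text
clock: 17.75
tool_pos: [0.4823, -0.2544, 0.215]
orientation: [-127.5, 89.6, 14.1]
force: [0.5, 0.2, -1.3]
opening: 0.0137
clock: 17.88
tool_pos: [0.4823, -0.2544, 0.2138]
orientation: [-126.6, 89.6, 15.0]
force: [0.5, -0.5, -1.6]
opening: 0.014
t 17.875 shift mm [2.3 2.1 0. ] turn [ 0.07 -0.23  0.3 ] j6 59.0 yawY -128.43 F [ 0.45 -0.46 -1.59] M [-0.01   0.05  -0.029] op 0.014 gz 0.0548
```

```bash
python3 -m inch '[0.001,0,0,0,0,0,0.005]';python3 -m inch '[0.001,0,0,0,0,0,0.005]';python3 -m inch '[0.0005,0,0,0,0,0,0.005]'
```

```text
clock: 18.0
tool_pos: [0.4823, -0.2544, 0.2128]
orientation: [-127.0, 89.6, 14.6]
force: [-0.3, 0.2, -1.0]
opening: 0.0138
clock: 18.12
tool_pos: [0.4824, -0.2545, 0.2118]
orientation: [-127.5, 89.6, 14.0]
force: [-0.9, 0.1, -0.0]
opening: 0.0139
clock: 18.25
tool_pos: [0.4824, -0.2545, 0.2114]
orientation: [-128.1, 89.6, 13.4]
force: [0.3, -1.0, -1.5]
opening: 0.0136
```

```bash
python3 -m inch '[0.0008,0,0,0,0,0,0.005]';python3 -m inch '[0.0006,0,0,0,0,0,0.005]'
```

```text
clock: 18.38
tool_pos: [0.4826, -0.2544, 0.2111]
orientation: [-130.0, 89.6, 11.6]
force: [-2.6, 3.0, 10.5]
opening: 0.0137
clock: 18.5
tool_pos: [0.4826, -0.2544, 0.2111]
orientation: [-131.6, 89.6, 10.0]
force: [-2.4, 1.4, 7.1]
opening: 0.0141
```

Contact with the pan floor. I'll release, lift clear and check.

```bash
python3 -m inch '[0,0,0,0,0,0,0.044, 0,0,0,0,0,0,0.044, 0,0,0,0,0,0,0.044, -0.02,0,0,0,0,0,0.044, -0.04,0,0,0,0,0,0.044, -0.05,0,0,0,0,0,0.044, -0.05,0,0,0,0,0,0.044, 0,-0.03,0.04,0,0,0,0.044, 0,-0.03,0.04,0,0,0,0.044, 0,-0.03,0.04,0,0,0,0.044, 0,-0.03,0.04,0,0,0,0.044, 0,-0.03,0.04,0,0,0,0.044, 0,-0.03,0.04,0,0,0,0.044, 0,0,0,0,0,0,0.044, 0,0,0,0,0,0,0.044]'
python3 - <<'E'
from h import *
def mar(P): return [np.round(x,1) for x in cv2.minAreaRect(P[:,:2].astype(np.float32)*1000)] if len(P) else None
for cam in ("top","side"):
    s=ctrl.snapshot(cam);cv2.imwrite(f"pics/z_{cam}.png",s["color"][:,:,::-1]);C=cloud(s);ok=(s["depth"]>0)
    X,Y,Z=C[...,0],C[...,1],C[...,2]
    for n,c,z in (("g",(.526,.0064),.035),("p",(.481,-.256),.004)):
        g=ok&(np.hypot(X-c[0],Y-c[1])<.045)
        m=g&(Z>z+.022)&(Z<z+.031);b=g&(Z>z+.044)&(Z<z+.06)
        print(cam,n,"top",m.sum(),np.median(Z[m]),mar(C[m]),"bar",b.sum(),np.median(Z[b]),mar(C[b]))
        P=C[m]
        if len(P)>20: print(" tilt",np.linalg.lstsq(np.c_[P[:,:2]-P[:,:2].mean(0),np.ones(len(P))],P[:,2],rcond=None)[0].round(3))
E
```

```text
clock: 20.38
tool_pos: [0.4034, 0.0431, 0.3768]
orientation: [-123.2, 89.3, 18.4]
force: [0.4, -0.2, -0.5]
opening: 0.0442
top g top 454 0.061895988267729574 [array([526.4,   5.2]), array([65.6, 66.3]), np.float64(48.7)] bar 147 0.0855866779401998 [array([526.4,   5.3]), array([14.6, 53.1]), np.float64(38.3)]
 tilt [ 0.004 -0.008  0.062]
top p top 467 0.03086503884985503 [array([ 483., -255.]), array([66.2, 66. ]), np.float64(89.1)] bar 135 0.0550851439618697 [array([ 482.7, -254.9]), array([14.1, 53.2]), np.float64(51.3)]
 tilt [-0.002  0.004  0.031]
side g top 197 0.06139979598774614 [array([526.6,   3.5]), array([65.8, 64.1]), np.float64(2.2)] bar 88 0.08408786284369735 [array([525.2,   4.5]), array([16.9, 52.7]), np.float64(32.8)]
 tilt [0.015 0.012 0.061]
side p top 300 0.030027194649528577 [array([ 482.7, -254.7]), array([67.6, 65.6]), np.float64(57.1)] bar 129 0.05365684803300241 [array([ 481.8, -255.6]), array([15.5, 53.8]), np.float64(52.0)]
 tilt [ 0.009 -0.006  0.03 ]
```

View pics/z_top.png

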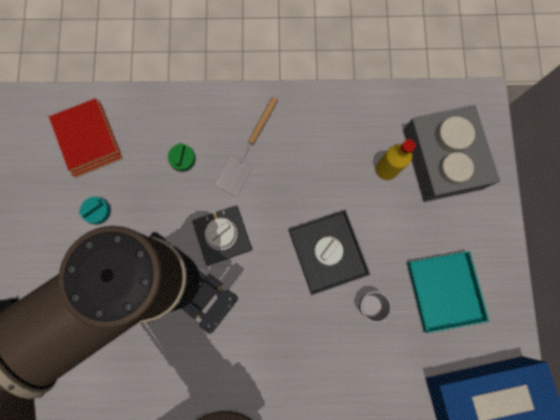

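View pics/z_side.png

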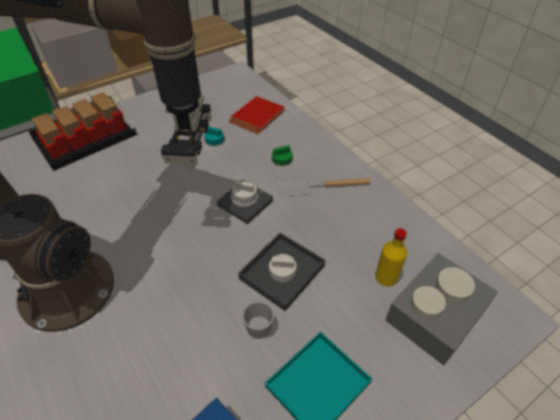

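The gauge lid at top-view (221,234) is home: its top is at 61.9 mm, against 62 mm expected. The other lid is level at the pan's centre (328,250), and the bystanders have not moved. I'm handing in.

```bash
python3 -c "
from plant import ctrl
print(ctrl.close_job())"
```

```text
the job is handed in; nothing more can be done
None
```

The job is handed in: the lid nearer the robot is screwed home on the gauge, and the other white lid lies in the black pan. No verdict was reported.

- **Lid on the gauge:** It sank 6.2 mm over about 75° and reached the shoulder. It then tightened to about 0.22 N m at 100°. Most of the turning was light, but one reading was also 0.22 N m at about 24°, when I briefly pressed at 13 N. That is above the 2 to 8 N you gave as light, though well below 60 N.
- **Final checks on the gauge lid:** Its top measured 61.9 mm (top camera) and 61.4 mm (side camera), against 62 mm for a lid that is home and 65.5 mm for the wrong one. Its axis was within 1 to 3 mm of the neck's, depending on camera, and it was level within about 0.02 rad. After release the pointer was back at the centre mark.
- **Lid in the pan:** I did not try this one on the gauge. I rejected it by elimination, since the first lid went fully home. It is right way up, level within about 0.01 rad and about 2 mm from the pan's centre.
- **Bystanders and time:** The bottle, cup and spatula look unmoved in the last pictures. The arm stood clear with the clock at about 20 s.

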